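# Lean an angle gauge on a bronze stump to its red mark and hold it

### The job

Pick up the angle gauge by its orange handle, set the middle of its foot upright on the uneven top of the bronze stump, and then, keeping it resting there and not tipped forwards or back, rock it sideways along its foot until the swinging black pointer settles on the red mark. Finish while still holding it there with a light push, so that a colleague can photograph the lean. Be gentle with the stump, touch neither it nor the red mark with the gripper, and leave everything else where it is.

Things in the scene. Friction and masses are not known exactly. Their poses are not given: they have to be found in the camera images.
- gauge: Angle gauge, 300 g, 195 mm tall, standing on its foot. Origin at the centre of the foot's underside; z up along the gauge, y along the foot, x square to the open dial faces (seen from +x and -x). Foot: aluminium bar 42 (x) by 120 (y) by 12 mm, flat below. Two struts rise from its ends to a hub, 24 by 30 mm, 126 to 142 mm up. White scale plate low between the struts, black ticks every 5 degrees.
- handle (a point): Centre of the orange handle, 168 mm above the foot's underside; the handle is 22 (x) by 26 (y) mm and reaches from 141 to 195 mm above it; axes as the gauge.
- foot (a point): Centre of the foot's underside (the gauge's origin).
- pointer (a joint): Swing of the black pointer in the gauge, rad, about a pivot 125 mm above the underside: 0 when it points at the foot's centre, positive with its tip to the gauge's +y, stops at +-0.42. It hangs plumb: turning the gauge by a about its own +x makes it settle at -a (so leaning the gauge's top to its +y makes it positive). Swings at about 2 Hz, comes to rest in about 2 s.
- mark_angle (a joint): Place of the red mark on the scale, rad, same pivot, sense and zero as the pointer: 0.16 to 0.34 (always on the gauge's +y side). It stays where it is set.
- mark: The red mark's carrier, origin at the pivot; the mark is a red bar 12 mm wide and 20 mm long on both faces of the scale. Not to be touched.
- pointer_tip (a point): Tip of the black pointer, 84 mm from the pivot.
- mark_mid (a point): Middle of the red mark, 84 mm from the pivot.
- stand: White square stand, 120 by 120 by 20 mm, fixed to the table, four blue jaws up to 46 mm high round the stump. Origin at the centre of its underside.
- stump: Broken bronze stump, green-brown, about 48 mm thick, upright in the middle of the stand. Its top is uneven: a domed lump of 20 mm radius at the centre, three smaller lumps round it 4 to 7 mm lower. It sits on a spring: it starts to sink when pushed down with 2 N, then 0.7 N more per mm, to a stop at 12 mm. Origin at its lower end, on its axis, 22 mm above the table.
- crown (a point): Highest point of the stump's top, on its axis, 95 mm above the table when not pushed.
- sherd: Loose green bronze fragment, 60 by 34 by 16 mm, on the table; leave alone.
- bottle: Amber bottle, 56 mm thick, 130 mm tall; leave alone.
- beaker: White beaker, 72 mm wide, 85 mm tall; leave alone.
- brush: Brush lying on the table; leave alone.
- spatula: Spatula lying on the table; leave alone.
- foam_block: Blue block, 90 by 60 by 35 mm; leave alone.
- loupe: Black loupe, 44 mm thick, 32 mm tall; leave alone.
Not all that is in view belongs to the job. Several things look just like the stand: the one meant starts nearest to the robot's base. There is more than one size of the gauge; the one meant has the size given above.

How it is judged:
On the way, in this order (a step that is already met when the one before it is completed fails the run):
1. the gauge is lifted clear of the table in the gripper (height (world z) of foot above 0.02 m and contact force between the fingers and gauge above 1 N), for 0.1 s.
2. the gauge is set upright (within 6 degrees) with the middle of its foot on the stump (contact force between gauge and stump above 0.5 N and horizontal distance between foot and crown below 0.03 m and contact force between the fingers and gauge above 1 N and angle between gauge's own z axis and vertical below 0.105 rad), for 0.1 s.
At the end, for the whole second after the job is handed in: Gripped in the fingers, the gauge rests on the stump with 0.5 to 18 N, the foot's middle within 30 mm of the stump's axis and over 70 mm above the table, its dial not leaning forwards or back by more than 8.5 degrees, still, and the resting pointer's tip is within 6 mm of the middle of the red mark (contact force between gauge and stump between 0.5 and 18 N and horizontal distance between foot and crown below 0.03 m and contact force between the fingers and gauge above 1 N and angle between gauge's own x axis and vertical between 1.42 and 1.72 rad and distance between pointer_tip and mark_mid below 0.006 m and velocity of joint pointer between -0.3 and 0.3 rad/s and height (world z) of foot above 0.07 m and linear speed of gauge below 0.03 m/s and angle between gauge's own z axis and vertical below 0.45 rad); the arm keeps its last pose, push and grip.
It fails at once if the stump is pressed by the gauge with more than 35 N (contact force between gauge and stump above 35 N).
It fails at once if the gripper touches the stump (over 2 N) (contact force between any of the fingers, the arm and stump above 2 N).
It fails at once if the gripper touches the red mark (contact force between the fingers and mark above 0.5 N).
It fails at once if the gauge is tipped over (angle between gauge's own z axis and vertical above 0.9 rad).
It fails at once if a bystander is moved more than 30 mm (distance of any of sherd, bottle, beaker, brush, spatula, foam_block, loupe from where it was at the start of the episode above 0.03 m).
It also fails if it takes over 51 s, if anything falls off the work surface, if the arm or the gripper's body presses on something with over 40 N, if the wrist force passes 120 N, or if a joint passes its speed limit or range.

### The arm

A 6-joint arm with a two-finger parallel gripper is mounted at the origin on the work surface. World frame = base frame: x ahead of the robot, y to its left, z up, the work surface at z = 0. Lengths are in m, angles in rad, forces in N, time in s.
With the tool pointing down it reaches from about 0.35 to 0.8 m from the base axis. Payload 7.3 kg.
Tool frame: the origin (TCP) lies between the finger pads; the fingertips stand 25 mm ahead of it and the grasp point (between the pads) lies 6 mm ahead of it (r.tip_extent is the distance from the TCP to the fingertips, in m); z points along the fingers, y is the line along which they close (so a half turn about z gives the same grasp; the last joint's range is limited). The gripper opens to 85 mm and grips with 20 to 120 N. Pads are 22 mm wide; open, the fingers measure 114 mm over their backs; the gripper's body (76 mm by 85 mm) begins 54 mm behind the grasp point. The pads swing forward as they close: fully open they stand 13 mm farther back than shut.
Start: joints at [-0.146, 0.342, 1.524, -0, 1.275, -0.146], TCP at [0.525, 0, 0.256] pointing down, gripper open.
Joint ranges: [-2.53, 2.53], [-0.77, 2.02], [0.04, 2.7], [-1, 4.14], [0.28, 2.66], [-3.11, 3.11]. Speed limits (rad/s): [2.57, 2.57, 3.14, 3.14, 3.14, 3.14].

### API

Orientations are given as a unit quaternion [x, y, z, w].
In Python, from workcell import r, command_gripper, optics gives the robot as it stands. The module is installed in compiled form; this text tells all that it offers. Calls block until the motion is done:
- r.reach(position, orientation): joint-space move of the TCP to a pose.
- r.move_straight(position, orientation=None, speed=0.15, max_force=None): straight line of the TCP; orientation=None keeps the orientation; speed is the mean speed in m/s. With max_force (N) it stops when the force on the tool has changed by that much, and returns True; else False.
- r.movej(angles): joint-space move.
- command_gripper(opening, force=None): finger opening in m; force is the grip in N (None keeps the last); returns when the fingers have stopped.
- r.hold(seconds).
- r.solve_ik(position, orientation): joint angles nearest the present ones, or None.
- r.read_state(): the state.
- optics.get_image(name): name is "scene" or "side" or "wrist"; returns (picture, depth): 480x640x3 uint8, red, green, blue; 480x640 float32, m along the optical axis (not along the pixel's ray), 0 where there is no reading.
- optics.camera_model(name): a dict with "K" (3x3 intrinsics, pixels), "R" (3x3) and "t" (3): a world point X has camera coordinates R X + t; the wrist camera has in their place "tool_from_camera" (4x4, takes a point from camera to tool coordinates, whose origin is the TCP and whose axes are the flange's). Camera axes: x right, y down, z forward; pixel columns grow to the right and rows downward; lengths in m; the calibration is good to about 2 mm. A picture is of the moment at which its call begins: read the wrist's pose just before it. camera_model takes no time and is no camera call.
A pose or a line that the arm cannot do raises r.PlanningError and nothing moves.
- r.finish_job(): hands the job in; it is judged then, once.
The state is a dict: "time_s": time; "joint_positions": joint angles; "dq": joint speeds; "tau": joint torques, N m; "eef_pos": TCP position; "eef_rot": TCP orientation; "contact_force": force on the tool from outside, world axes, zero at the start; "torque": the same for the moment, N m; "grip_width": finger opening in m; "grip_force": force on a finger pad.
Only numpy, scipy, OpenCV 4.12 (cv2) and the standard library are available. Lean on these libraries where they do the work, as an engineer would, in place of code of your own. Each camera call takes 0.05 s, during which the arm holds its last target. There are 200 camera calls.

## Working session

There is one attempt and no reset: what is moved stays moved. The work goes in short steps, each a Python script; the robot and the scene stay as the last script left them, time stands still between calls to the robot, and variables do not carry over. Pictures are saved under pics/ and viewed, at most 10 in all, crops included, and the job is handed in when it is done.

```bash
mkdir -p pics; cat > h.py <<'E'
import numpy as np, cv2
from workcell import r, command_gripper, optics
from scipy.spatial.transform import Rotation as Ro
def snap(n,f):
    s=r.read_state(); p,d=optics.get_image(n)
    cv2.imwrite(f'pics/{f}.png',p[...,::-1]); np.savez(f'pics/{f}.npz',p=p,d=d,pos=s['eef_pos'],rot=s['eef_rot'])
    return p,d
def world(n,f,u,v):
    z=np.load(f'pics/{f}.npz'); m=optics.camera_model(n); d=z['d'][v,u]
    u,v=np.asarray(u,float),np.asarray(v,float)
    K=np.array(m['K']); c=np.stack([(u-K[0,2])/K[0,0]*d,(v-K[1,2])/K[1,1]*d,d],-1)
    if n=='wrist':
        T=np.array(m['tool_from_camera']); t=c@T[:3,:3].T+T[:3,3]
        return t@Ro.from_quat(z['rot']).as_matrix().T+z['pos']
    return (c-np.array(m['t']))@np.array(m['R'])
E
python3 - <<'E'
from h import *
a,_=snap('scene','s0'); b,_=snap('side','d0')
print(r.read_state())
E
```

```text
{'time_s': 0.1, 'joint_positions': array([-1.46010939e-01,  3.42650488e-01,  1.52493068e+00,  3.33664099e-05,
        1.27541250e+00, -1.45994861e-01]), 'dq': array([-3.75546202e-04, -2.31348905e-03, -2.76498117e-03,  7.09626452e-05,
       -6.38112498e-05,  8.47341218e-04]), 'tau': array([ 1.46845858e-03, -4.34446299e+01, -2.46491075e+01, -2.49143095e-04,
        4.66253536e-03,  6.72989302e-06]), 'eef_pos': array([5.24670643e-01, 7.42586043e-05, 2.55693559e-01]), 'eef_rot': array([ 7.07115734e-01,  7.07097481e-01, -4.05195262e-04, -5.71649169e-04]), 'contact_force': array([-0.02240955, -0.60285479, -0.24095692]), 'torque': array([ 0.02218759, -0.02617173,  0.01230322]), 'grip_force': 0.0, 'grip_width': 0.08526370601529097}
```

View pics/s0.png

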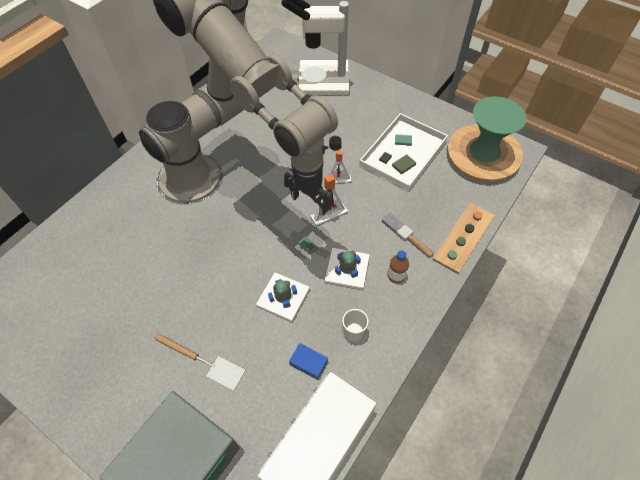

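View pics/d0.png

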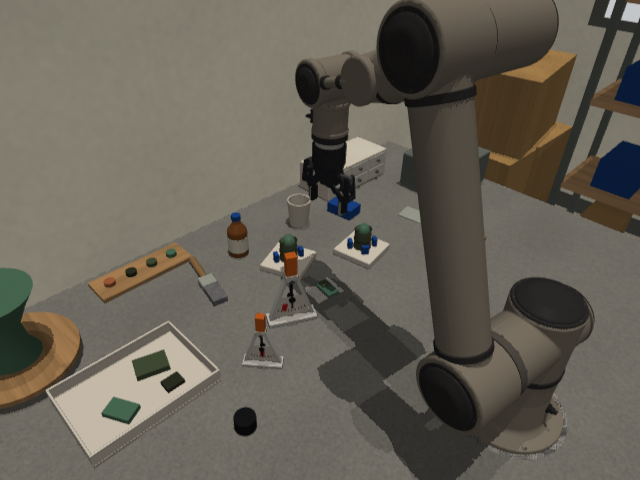

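The scene view shows two gauges (handles at (330,183) and (339,156)) and two stands (stumps at (347,262) and (283,290)). The side view shows the larger gauge at (291,264), with its foot at (292,315), and the smaller at (260,322). I'll measure them next.

```bash
python3 - <<'E'
from h import *
for n,f in(('scene','s0'),('side','d0')):
    z=np.load(f'pics/{f}.npz'); v,u=np.mgrid[0:480,0:640]; W=world(n,f,u,v); p=z['p'].astype(int)
    ok=(z['d']>0)&(np.hypot(W[...,0],W[...,1])<0.95)
    R,G,B=p[...,0],p[...,1],p[...,2]
    for nm,m in (('orange',(R>150)&(G<110)&(B<70)&(W[...,2]>.06)&ok),('stumpgreen',(G>R+6)&(W[...,2]>.06)&(W[...,2]<.12)&ok),('stand',(p.min(2)>150)&(abs(W[...,2]-.02)<.006)&ok),('foot',(p.min(2)>120)&(abs(W[...,2]-.012)<.006)&ok)):
        k,L,S,C=cv2.connectedComponentsWithStats(m.astype(np.uint8))
        for i in range(1,k):
            if S[i,4]<15: continue
            q=W[L==i]; c=np.median(q,0)
            top=q[q[:,2]>q[:,2].max()-.006]
            rc=cv2.minAreaRect(q[:,:2].astype(np.float32))
            print(n,nm,C[i].round(),S[i,4],'med',c.round(3),'min',q.min(0).round(3),'max',q.max(0).round(3),'top',top.mean(0).round(3),'rect',np.round(rc[0],3),np.round(rc[1],3),round(rc[2],1))
# crop
p=cv2.imread('pics/d0.png')[235:375,225:345]; q=cv2.imread('pics/s0.png')[130:230,270:390]
cv2.imwrite('pics/c0.png',np.hstack([cv2.resize(p,None,fx=3.4,fy=3.4,interpolation=2),cv2.resize(q,(390,476))[:476] if 0 else cv2.resize(q,(390,int(140*3.4)),interpolation=2)]))
E
```

```text
scene stumpgreen [349. 257.] 148 med [0.664 0.002 0.088] min [ 0.64  -0.016  0.067] max [0.68  0.027 0.099] top [0.658 0.006 0.095] rect [0.662 0.006] [0.039 0.037] 56.7
scene stumpgreen [282. 286.] 157 med [ 0.561 -0.187  0.087] min [ 0.537 -0.206  0.073] max [ 0.575 -0.165  0.097] top [ 0.555 -0.185  0.094] rect [ 0.56  -0.184] [0.04  0.037] 44.6
scene stand [318.  84.] 20 med [0.117 0.621 0.024] min [0.095 0.602 0.018] max [0.131 0.64  0.026] top [0.117 0.62  0.024] rect [0.115 0.62 ] [0.029 0.039] 24.3
scene stand [307.  89.] 15 med [0.097 0.573 0.024] min [0.079 0.562 0.019] max [0.116 0.584 0.026] top [0.098 0.573 0.024] rect [0.099 0.572] [0.038 0.013] 19.0
scene stand [404. 230.] 132 med [0.736 0.222 0.02 ] min [0.706 0.198 0.014] max [0.759 0.243 0.026] top [0.737 0.219 0.022] rect [0.73  0.223] [0.043 0.053] 75.3
scene stand [347. 270.] 800 med [ 0.673 -0.012  0.02 ] min [ 0.583 -0.07   0.014] max [0.735 0.084 0.026] top [ 0.665 -0.002  0.022] rect [0.659 0.007] [0.118 0.123] 23.2
scene stand [283. 298.] 957 med [ 0.565 -0.197  0.019] min [ 0.487 -0.252  0.014] max [ 0.623 
[... 6203 characters left out ...]
2 ] rect [ 0.552 -0.18 ] [0.117 0.116] 9.9
side stand [272. 260.] 218 med [0.68  0.053 0.02 ] min [ 0.636 -0.016  0.014] max [0.726 0.081 0.024] top [0.679 0.046 0.02 ] rect [0.681 0.023] [0.059 0.108] 23.6
side stand [306. 253.] 62 med [ 0.635 -0.046  0.02 ] min [ 0.625 -0.064  0.015] max [ 0.655 -0.011  0.023] top [ 0.636 -0.043  0.02 ] rect [ 0.632 -0.039] [0.031 0.047] 23.8
side foot [291. 318.] 258 med [0.485 0.158 0.011] min [0.449 0.092 0.006] max [0.539 0.207 0.016] top [0.485 0.155 0.012] rect [0.488 0.15 ] [0.121 0.044] 54.5
side foot [263. 362.] 163 med [0.426 0.291 0.008] min [0.392 0.247 0.006] max [0.476 0.323 0.017] top [0.423 0.285 0.012] rect [0.434 0.286] [0.088 0.033] 41.7
```

View pics/c0.png

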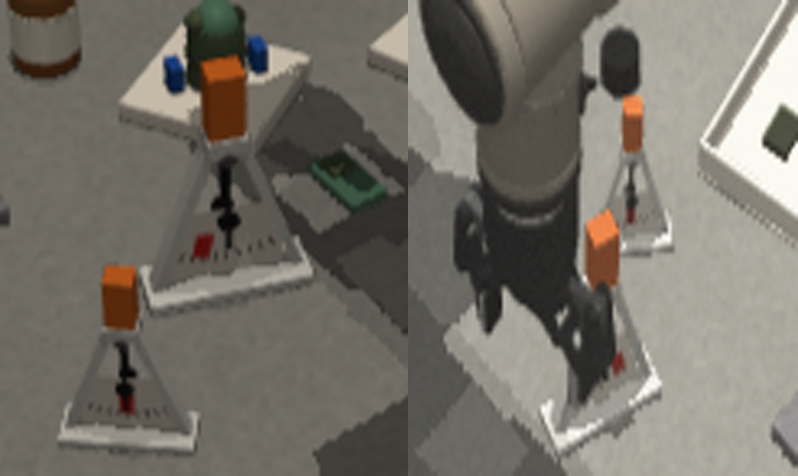

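The larger gauge is at about (0.49, 0.147) with its handle top at 195 mm, so it is the right one. The near stand is at (0.555, -0.183). In the enlarged side crop the red mark is left of the pointer, and in the scene crop it is on the right. Next I'll get the yaw and the mark angle.

```bash
cat >> h.py <<'E'
def reds(n,f,c,zlo,zhi,rad=.08):
    z=np.load(f'pics/{f}.npz'); v,u=np.mgrid[0:480,0:640]; W=world(n,f,u,v); p=z['p'].astype(int)
    near=(z['d']>0)&(np.hypot(W[...,0]-c[0],W[...,1]-c[1])<rad)&(W[...,2]>zlo)&(W[...,2]<zhi)
    R,G,B=p[...,0],p[...,1],p[...,2]
    return W[near&(R>90)&(G<45)&(B<45)], W[near&(p.max(2)<60)], W, near, p
E
python3 - <<'E'
from h import *
for n in('scene','side'):
    m=optics.camera_model(n); print(n,(-np.array(m['R']).T@m['t']).round(3))
for n,f in(('side','d0'),('scene','s0')):
    red,blk,W,near,p=reds(n,f,(.492,.147),.02,.12)
    ft=W[(p.min(2)>110)&(np.hypot(W[...,0]-.492,W[...,1]-.147)<.08)&(abs(W[...,2]-.011)<.005)]
    rc=cv2.minAreaRect(ft[:,:2].astype(np.float32)); bx=cv2.boxPoints(rc)
    e=max(bx[1]-bx[0],bx[2]-bx[1],key=np.linalg.norm); ang=np.arctan2(e[1],e[0])
    print(n,'foot',np.round(rc[0],4),np.round(rc[1],3),'yaw of long axis',np.degrees(ang))
    yv=np.array([np.cos(ang),np.sin(ang)]); c=np.array([.491,.148])
    for nm,q in(('red',red),('blk',blk)):
        if len(q): 
            s=(q[:,:2]-c)@yv; print(nm,len(q),q.mean(0).round(4),'along y',s.mean().round(4),'z',q[:,2].min().round(3),q[:,2].max().round(3), 'ang',np.arctan2(s.mean(),.125-q[:,2].mean()).round(3))
E
```

```text
scene [ 1.024 -0.641  1.356]
side [-0.148  0.722  0.857]
side foot [0.4911 0.1473] [0.12  0.045] yaw of long axis 59.71461
red 1 [0.4963 0.1594 0.0513] along y 0.0125 z 0.051 0.051 ang 0.168
blk 101 [0.4905 0.1483 0.0743] along y 0.0 z 0.027 0.12 ang 0.0
scene foot [0.5112 0.1355] [0.129 0.109] yaw of long axis 47.79155
red 3 [0.5074 0.1604 0.0437] along y 0.0202 z 0.041 0.049 ang 0.244
blk 2 [0.4974 0.1396 0.0382] along y -0.0019 z 0.033 0.044 ang -0.022
```

```bash
cat >> h.py <<'E'
Q0=Ro.from_quat([2**-.5,2**-.5,0,0])
YAW=np.radians(59.7)
def tq(yaw,lean=0):   # lean: gauge top toward its +y
    Rg=Ro.from_euler('z',yaw-np.pi/2)   # gauge x axis azimuth = yaw-90deg
    return (Rg*Ro.from_euler('x',-lean)*Rg.inv())*Ro.from_euler('z',yaw)*Q0
E
python3 - <<'E'
from h import *
for n,f in(('side','d0'),('scene','s0')):
    z=np.load(f'pics/{f}.npz')
    red,blk,W,near,p=reds(n,f,(.492,.147),.02,.12)
    q=W[near&(p[...,0]>70)&(p[...,0]>1.8*p[...,1])&(W[...,2]<.09)]
    yv=np.array([np.cos(YAW),np.sin(YAW)]); s=(q[:,:2]-[.4915,.1475])@yv
    print(n,len(q),s.mean(),q[:,2].mean(),s.min(),s.max(),np.arctan2(s.mean(),.125-q[:,2].mean()))
q=tq(YAW).as_quat(); P=np.array([.4915,.1473,0])
r.reach(P+[0,0,.29],q)
print(r.move_straight(P+[0,0,.176],q,speed=.1,max_force=8))
command_gripper(0.0,60)
s=r.read_state(); print(s['grip_width'],s['grip_force'],s['eef_pos'],s['contact_force'],s['joint_positions'])
r.move_straight(P+[0,0,.30],q,speed=.1)
r.hold(.3)
s=r.read_state(); print(s['time_s'],s['grip_width'],s['grip_force'],s['eef_pos'],s['contact_force'],s['torque'])
C=np.array([.5545,-.183,0])
for l in(0,.34): print(r.solve_ik(C+[0,0,.3],tq(YAW,l).as_quat()))
p,d=snap('side','d1')
cv2.imwrite('pics/c1.png',cv2.resize(p[130:330,180:420,::-1],None,fx=3,fy=3,interpolation=2))
E
```

```text
side 35 0.01645891922672126 0.04147573850620719 0.009764212584338449 0.022608236059447513 0.19456276076043003
scene 8 0.016399718293724434 0.043904437583590236 0.012704991021503034 0.02056391377839448 0.19953605705119667
False
0.025441181846124795 59.092440605163574 [0.49184004 0.14735545 0.1762811 ] [-0.80689818  0.99071825  1.44394172] [ 1.41754145e-01  4.01000784e-01  1.67419410e+00 -3.83055457e-05
  1.06542389e+00 -9.00248430e-01]
4.4083 0.025097579656945836 58.72742056846619 [0.49143994 0.14730718 0.29975524] [ 0.10734    -0.18561865 -3.57105871] [ 0.0498737  -0.01424551  0.02290223]
[-4.49988653e-01  4.24760208e-01  1.27684916e+00 -4.44089210e-16
  1.43998329e+00 -1.49195022e+00]
[-0.28953519  0.48696917  1.22181509 -0.33039076  1.51938988 -1.29994215]
```

View pics/c1.png

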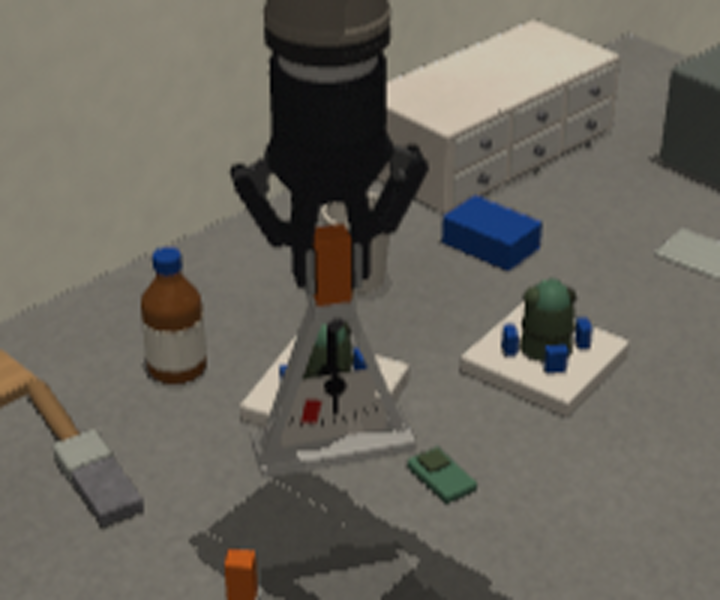

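The side view shows the gauge gripped squarely and hanging, with the pointer tip at (335,410) and the red mark at (312,411) in the crop. That puts the mark at about 0.20 rad. Now I'll carry it over and set it down.

```bash
python3 - <<'E'
from h import *
q=tq(YAW).as_quat(); C=np.array([.554,-.182,0])
r.move_straight(C+[0,0,.325],q,speed=.12)
r.hold(.6)
f0=r.read_state()['contact_force']
r.move_straight(C+[0,0,.280],q,speed=.05)
hit=r.move_straight(C+[0,0,.264],q,speed=.012,max_force=3)
r.hold(.5)
s=r.read_state(); print(hit,s['time_s'],s['eef_pos'],f0,s['contact_force'],s['contact_force']-f0,s['torque'],s['grip_width'])
p,d=snap('side','d2'); p2,_=snap('scene','s2')
cv2.imwrite('pics/c2.png',np.hstack([cv2.resize(p[130:280,290:430,::-1],(400,430),interpolation=2),cv2.resize(p2[200:350,220:360,::-1],(400,430),interpolation=2)]))
E
```

```text
True 10.45 [ 0.55370174 -0.18180809  0.26803739] [ 0.04478319 -0.38579041 -2.80342008] [ 1.53541207 -0.57676812  1.41215268] [ 1.49062888 -0.19097772  4.21557276] [-0.0660789  -0.53414847 -0.01181857] 0.02592135641540823
```

View pics/c2.png

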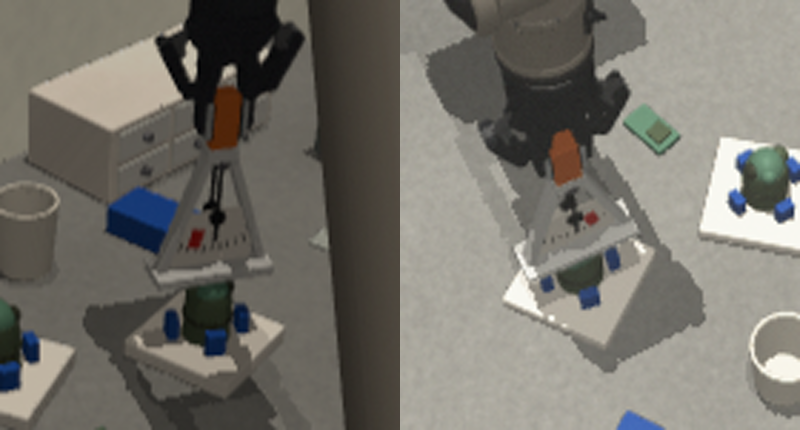

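The gauge stands on the stump with its foot centred over it. In the left half the pointer tip is at (215,245) and the mark at (197,238). I'll check the forward/back tilt by fitting a plane to the dial before and after contact.

```bash
cat >> h.py <<'E'
def gframe(n,f):
    """gauge points in tool-based nominal gauge frame (origin foot centre from the TCP pose)"""
    z=np.load(f'pics/{f}.npz'); v,u=np.mgrid[0:480,0:640]; W=world(n,f,u,v)
    Rt=Ro.from_quat(z['rot']).as_matrix(); o=z['pos']+Rt[:,2]*.176
    gz=-Rt[:,2]; gy=Rt[:,1]; gy=gy if gy@[np.cos(YAW),np.sin(YAW),0]>0 else -gy
    G=(W-o)@np.stack([np.cross(gy,gz),gy,gz],1)
    return G,z['p'].astype(int),z['d']>0
def analyse(n,f):
    G,p,ok=gframe(n,f); x,y,z=G[...,0],G[...,1],G[...,2]
    near=ok&(abs(x)<.04)&(abs(y)<.07)
    body=near&(abs(x)<.03)&(z>.03)&(z<.12)&(abs(y)<.05*(1.25-z/.12))&(p.min(2)>70)
    q=G[body]; A=np.c_[q[:,2]-.08,q[:,1],np.ones(len(q))]
    for _ in range(4):
        c=np.linalg.lstsq(A,q[:,0],rcond=None)[0]; e=abs(A@c-q[:,0]); k=e<max(.004,2*e.std()); A,q=A[k],q[k]
    red=G[near&(p[...,0]>70)&(p[...,0]>1.8*p[...,1])&(z<.09)&(z>.02)]
    blk=G[near&(p.max(2)<50)&(z<.07)&(z>.045)&(abs(y)<.035)]
    o=[n,f,'pitch dx/dz %.3f yawerr %.3f x0 %.4f n %d'%(*c,len(q))]
    if len(red): o.append('red %d y %.4f z %.4f ang %.3f'%(len(red),red[:,1].mean(),red[:,2].mean(),np.arctan2(red[:,1].mean(),.125-red[:,2].mean())))
    if len(blk): o.append('blk %d ang %.3f'%(len(blk),np.arctan2(np.median(blk[:,1]),.125-blk[:,2].mean())))
    ft=near&(z<.014)&(p.min(2)>90)&(z>-.006); q=G[ft]
    o.append('foot x %.4f..%.4f y %.4f..%.4f z %.4f'%(*np.percentile(q[:,0],[3,97]),*np.percentile(q[:,1],[1,99]),q[:,2].mean()))
    print(*o,sep=' | ')
E
python3 - <<'E'
from h import *
for a in(('side','d1'),('side','d2'),('scene','s2')): analyse(*a)
E
```

```text
side | d1 | pitch dx/dz -0.087 yawerr -0.055 x0 -0.0019 n 328 | red 36 y 0.0168 z 0.0408 ang 0.197 | blk 47 ang 0.005 | foot x -0.0187..0.0173 y -0.0602..0.0585 z 0.0105
side | d2 | pitch dx/dz -0.064 yawerr -0.099 x0 -0.0006 n 195 | red 23 y 0.0176 z 0.0421 ang 0.209 | blk 26 ang 0.004 | foot x -0.0196..0.0109 y -0.0599..0.0590 z 0.0104
scene | s2 | pitch dx/dz 0.082 yawerr -0.054 x0 0.0084 n 153 | red 11 y 0.0177 z 0.0446 ang 0.216 | blk 9 ang -0.034 | foot x -0.0090..0.0268 y -0.0590..0.0596 z 0.0098
```

```bash
python3 - <<'E'
from h import *
s=r.read_state(); R=.02
Cs=s['eef_pos']-[0,0,.176+R]
for a in np.linspace(0,.207,6)[1:]:
    t=tq(YAW,a); n=-t.as_matrix()[:,2]; y=t.as_matrix()[:,1]
    y=y*np.sign(y@[np.cos(YAW),np.sin(YAW),0])
    T=Cs+R*n-R*a*y+.176*n
    hit=r.move_straight(T,t.as_quat(),speed=.015,max_force=10)
    s=r.read_state(); print(round(a,3),hit,s['time_s'],s['contact_force'].round(2),s['torque'].round(2),np.round(s['eef_pos']-T,4))
    if hit: break
r.hold(2.0)
s=r.read_state(); print(s['time_s'],s['contact_force'].round(2),s['torque'].round(2),s['grip_width'],s['grip_force'])
p,d=snap('side','d3'); p2,_=snap('scene','s3')
analyse('side','d3'); analyse('scene','s3')
cv2.imwrite('pics/c3.png',np.hstack([cv2.resize(p[130:280,290:430,::-1],(400,430),interpolation=2),cv2.resize(p2[200:350,220:360,::-1],(400,430),interpolation=2)]))
E
```

```text
0.041 False 11.1917 [ 0.97 -0.48  1.32] [-0.04 -0.38 -0.  ] [-0.      0.0001 -0.0001]
0.083 False 11.825 [0.12 0.17 0.36] [-0.06 -0.26  0.02] [ 0.      0.0001 -0.0001]
0.124 False 12.4583 [ 0.18 -0.65  0.43] [-0.07 -0.25  0.04] [ 0.      0.0001 -0.0001]
0.166 False 13.0917 [0.86 0.53 0.97] [-0.02 -0.27  0.01] [ 0.      0.0001 -0.0001]
0.207 False 13.725 [ 1.08 -0.15  1.29] [ 0.04 -0.25  0.04] [ 0.      0.0001 -0.    ]
15.725 [ 0.19  0.14 -0.46] [ 0.02 -0.24  0.04] 0.025420554212760727 59.112061858177185
side | d3 | pitch dx/dz -0.076 yawerr -0.064 x0 -0.0011 n 226 | red 10 y 0.0198 z 0.0417 ang 0.233 | blk 28 ang 0.216 | foot x -0.0200..0.0054 y -0.0595..0.0491 z 0.0107
scene | s3 | pitch dx/dz 0.075 yawerr -0.051 x0 0.0079 n 155 | red 6 y 0.0180 z 0.0383 ang 0.205 | blk 16 ang 0.189 | foot x -0.0112..0.0261 y -0.0600..0.0589 z 0.0094
```

View pics/c3.png

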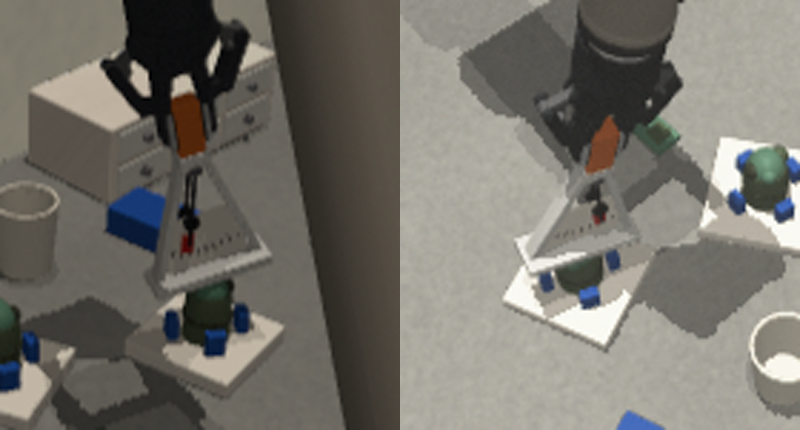

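Both views show the pointer covering the red mark: (189,235) in the left half, (598,215) in the right. Contact force is only about 2 N, so I'll press 2.5 mm further onto the spring, recheck and hand in.

```bash
python3 - <<'E'
from h import *
s=r.read_state()
print(r.move_straight(s['eef_pos']-[0,0,.0025],None,speed=.008,max_force=8))
r.hold(2.0)
F=[]
for _ in range(10): r.hold(.05); F.append(r.read_state()['contact_force'])
print(np.mean(F,0).round(2),np.std(F,0).round(2),r.read_state()['eef_pos'],r.read_state()['time_s'])
snap('side','d4'); snap('scene','s4')
analyse('side','d4'); analyse('scene','s4')
E
```

```text
False
[1.29 0.41 2.08] [0.37 0.35 0.43] [ 0.57194606 -0.15054245  0.26220683] 18.7833
side | d4 | pitch dx/dz -0.078 yawerr -0.087 x0 -0.0013 n 214 | red 11 y 0.0193 z 0.0399 ang 0.222 | blk 29 ang 0.216 | foot x -0.0204..0.0041 y -0.0593..0.0475 z 0.0104
scene | s4 | pitch dx/dz 0.085 yawerr -0.047 x0 0.0078 n 157 | red 7 y 0.0172 z 0.0394 ang 0.199 | blk 13 ang 0.225 | foot x -0.0083..0.0266 y -0.0599..0.0589 z 0.0096
```

```bash
python3 -c "
from h import *
print(r.finish_job())"
```

```text
the job is handed in; nothing more can be done
None
```

I handed the job in with the gauge held on the near stump, pressed down with about 5 N and leaned about 0.21 rad, and the pointer at rest on the red mark in both camera views; the hand-in call gave no pass or fail result.

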